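Spin the crossbar nut off the drilling jig

ROBOT

A 7-joint arm with a two-finger parallel gripper is mounted at the origin on the work surface. World frame = base frame: x ahead of the robot, y to its left, z up, the work surface at z = 0. Lengths are in m, angles in rad, forces in N, time in s.
With the tool pointing down it reaches from about 0.35 to 0.9 m from the base axis. Payload 8.1 kg.
Tool frame: the origin (TCP) lies where the fingers leave the gripper's body, on its centre line; the fingertips stand 66 mm ahead of it and the grasp point (between the pads) lies 47 mm ahead of it (arm.tip_reach is the distance from the TCP to the fingertips, in m); z points along the fingers, y is the direction in which the jaws open and shut (so a half turn about z gives the same grasp; the last joint's range is limited). The gripper opens to 92 mm and grips with 3 to 60 N. Pads are 19 mm wide; open, the fingers measure 130 mm over their backs; the gripper's body (75 mm by 190 mm) begins 47 mm behind the grasp point.
Start: joints at [-1.314, 0.434, 0.025, 1.573, -0.012, 1.134, -0.075], TCP at [0.22, 0.585, 0.292] pointing down, gripper open.
Joint ranges: [-2.62, 2.62], [-0.44, 2.09], [-1.27, 1.32], [0.08, 2.57], [-1.32, 4.46], [0.12, 2], [-2.74, 2.74]. Speed limits (rad/s): [2.22, 2.22, 3.01, 3.01, 3.14, 3.14, 3.14].

INTERFACE

Orientations are given as a rotation vector (axis times angle).
In Python, from cell import arm gives the robot as it stands.
- The arm moves only by the tool carry_out, never from a script. Its argument "plan" is a list of rows, each a list of 5 numbers: the shift along the world's x, y, z in cm, then the turn about the world's z in rad, then the finger opening in cm, from 0 to 9.18. In form: [[tx, ty, tz, spin, fingers], ...]. A call has 1 to 20 rows; each row is the pose to reach, as a shift and turn from the pose measured when the call began; what a row does not reach only later rows make up. A row lasts 1/10 s, in which the tool goes at most 50 mm and 8.59 degrees, less where a joint would pass 70% of its speed; a pose out of reach is approached as far as the arm can. A call with a gripper value outside its range is refused whole. The fingers move at their own pace and stop on an object; "squeeze" is the grip in N (left out, the last holds). Time passes only in rows, so rows that repeat a pose let the fingers close. It gives the time, the measured TCP pose, the force and the opening at its end, in the units of the state.
- arm.observe(): the state, without advancing time (a new reading comes with each control period).
- arm.get_image(name): name is "side" or "top" or "wrist"; returns (picture, depth): 384x512x3 uint8, red, green, blue; 384x512 float32, m along the optical axis (not along the pixel's ray), 0 where there is no reading.
- arm.get_calibration(name): a dict with "intrinsics" (3x3 intrinsics, pixels), "rvec" (rotation vector, rad) and "tvec" (3), from world to camera coordinates, as OpenCV has them; the wrist camera has in their place "tool_from_camera" (4x4, takes a point from camera to tool coordinates, whose origin is the TCP and whose axes are the flange's). Camera axes: x right, y down, z forward; pixel columns grow to the right and rows downward; lengths in m; the calibration is good to about 2 mm. The wrist camera is an equidistant fisheye: a pixel r from the principal point sees the ray r / f radians off the axis. A picture is of the moment at which its call begins: read the wrist's pose just before it. get_calibration takes no time and is no camera call.
- arm.sign_off(): hands the job in, once; it reports no verdict.
The state is a dict: "clock": time; "joints": joint angles; "dq": joint speeds; "joint_efforts": joint torques, N m; "position": TCP position; "ee_rot": TCP orientation; "force": force on the tool from outside, world axes, zero at the start; "ft_torque": the same for the moment, N m; "width": opening from 0.0 (shut) to 1.0 (fully open).
Only numpy, scipy, OpenCV 4.12 (cv2) and the standard library are available. Lean on these libraries where they do the work, as an engineer would, in place of code of your own. Each camera call takes 0.05 s, during which the arm holds its last target. There are 200 camera calls.

TASK

Unscrew the crossbar nut from the stud of the drilling jig: push its arm round anticlockwise (seen from above) for several turns until the thread lets go, never forcing it. Then lift the nut off the stud and set it down gently, standing upright on its hub, in the empty bay of the parts tray, and let go. Leave the other things on the bench where they are.

Things in the scene. Friction and masses are not known exactly. Their poses are not given: they have to be found in the camera images.
- nut_center (a point): Loose crossbar nut: upright aluminium sleeve, 44 mm outside diameter, 60 mm tall, open right through, with two level round steel arms (12 mm thick, black 16 mm ends, 180 mm tip to tip) on opposite sides. Point: on the axis half-way up, 30 mm above the underside; z up, x along the arms. The arms' centre line is 2 mm above it; 22 mm of bare sleeve stands above the arms for gripping.
- nut_base (a point): Centre of the nut's underside, 30 mm below nut_center; same axes. At the start it rests on the jig's plate, screwed fully down. The nut weighs 0.25 to 0.5 kg.
- stud_top (a point): Top of the jig's fixed upright steel stud (20 mm diameter, thread ridge 30 mm across on the lower half, smooth above). It stands 82 mm above the jig's plate; z up. The nut's underside must pass above this point to be off.
- jig: Fixed drilling jig bolted to the bench: grey base 150 x 200 x 20 mm with a 100 x 150 x 10 mm aluminium plate on it, plate top 30 mm above the bench, nothing higher except the stud in its middle. Origin: centre of its underside, on the bench, under the stud. x along the 150 mm side.
- tray_bay (a point): Centre of the floor of the empty bay of a fixed dark steel tray, 4 mm above the bench. The tray is 150 x 270 mm, walls 4 mm thick, tops 20 mm above the bench; a wall parts it in two bays, each 142 (x) by 129 mm (y). The other bay, at this point's -y, holds a washer and an offcut lower than 22 mm. The nut's arms pass over the walls at any yaw.
- tray: The tray itself: origin at the centre of its underside, y along the 270 mm side, the empty bay's centre at +66 mm y.
- washer: Bystander: flat steel washer, 60 mm across, 6 mm thick, in the tray's other bay. Origin: centre of its underside.
- offcut: Bystander: aluminium offcut 30 x 75 x 16 mm in the tray's other bay. Origin: centre of its underside.
- hammer: Bystander: hammer lying across the far side of the bench; origin under its middle, x along the handle towards the head.
- spanner: Bystander: spanner lying at the right; origin under its middle, x along it.
- spraycan: Bystander: can with a blue label, 66 mm across, 170 mm tall, at the left. Origin: centre of its underside.
- screwjar: Bystander: clear jar with black lid, 72 mm across, 100 mm tall, at the left. Origin: centre of its underside.
- mug: Bystander: white mug, 76 mm across, 90 mm tall, at the right. Origin: centre of its underside.
- stud: The stud itself: origin on its axis at its foot, on the jig's plate; z up. Right-hand thread, 8 mm a turn: turning the nut anticlockwise (from above) raises it. The nut can be lifted off after a little over 3 full turns from the start (risen about 24 mm); before that the thread holds it down.
- nut: The crossbar nut itself (origin as nut_base). A few newtons sideways on one arm turn it; it stays roughly where it is left. If turned on to 4 turns or more it runs off the thread's end and clicks down about 8 mm; that does no harm and it is free then too.
Mind the look-alikes: they are no part of the job. What is shaped like the nut but yellow is not meant.

How it is judged:
On the way, in this order (a step that is already met when the one before it is completed fails the run):
1. the nut has been unscrewed: risen 15 mm or more along the stud, still upright on it (z of nut_base in the frame of stud_top between -0.067 and -0.046 m and horizontal distance between nut_base and stud_top below 0.008 m and angle between nut_center's own z axis and vertical below 0.15 rad), for 0.1 s.
2. the nut is lifted clear of the stud's top (z of nut_base in the frame of stud_top above 0.005 m), for 0.1 s.
At the end, for the whole second after the job is handed in: The nut stands upright (within 0.15 rad) with its underside on the floor of the tray's empty bay (within 4 mm), its axis within 55 mm (tray x) and 50 mm (tray y) of the bay's centre, at rest and released (x of nut_center in the frame of tray_bay between -0.055 and 0.055 m and y of nut_center in the frame of tray_bay between -0.05 and 0.05 m and z of nut_base in the frame of tray_bay below 0.004 m and angle between nut_center's own z axis and vertical below 0.15 rad and linear speed of nut below 0.02 m/s and angular speed of nut below 0.1 rad/s and contact force between the fingers and nut below 0.1 N); the robot touches nothing.
It fails at once if the nut is forced (more than 80 N between nut and stud) (contact force between nut and stud above 80 N).
It fails at once if the nut is dropped into the tray (released and falling faster than 0.5 m/s, about 13 mm of fall) (horizontal distance between nut_center and tray_bay below 0.12 m and contact force between the fingers and nut below 0.1 N and linear speed of nut above 0.5 m/s).
It fails at once if another loose thing on the bench is shifted by more than 30 mm (distance of any of washer, offcut, hammer, spanner, spraycan, screwjar, mug from where it was at the start of the episode above 0.03 m).
It also fails if it takes over 67 s, if anything falls off the work surface, if the arm or the gripper's body presses on something with over 40 N, if the wrist force passes 120 N, or if a joint passes its speed limit or range.

## Working session

There is one attempt and no reset: what is moved stays moved. The work goes in short steps, Python scripts to look and compute and a tool call to move; the robot and the scene stay as the last step left them, time stands still between calls to the robot, and variables do not carry over. Pictures are saved under pics/ and viewed, about 8 in all and at most 12, crops included, and the job is handed in when it is done.

Besides the shell and the picture viewer there is one more tool, called after "Emit:" as a command line: name --pt "numbers of a row" for each row, then --argument value for the rest. carry_out: Moves the arm, as the interface text tells. Its arguments: {"type":"object","properties":{"plan":{"type":"array"},"squeeze":{"type":"number"}},"required":["plan"]}

```bash
mkdir -p pics; cat > h.py <<'E'
import numpy as np, cv2
from cell import arm
def world(name,img_depth,u,v):
    c=arm.get_calibration(name);K=np.array(c["intrinsics"]);R=cv2.Rodrigues(np.array(c["rvec"],float))[0];t=np.array(c["tvec"]).ravel()
    z=img_depth[v,u]; p=np.linalg.inv(K)@[u,v,1]*z
    return R.T@(p-t)
def cloud(name,d):
    c=arm.get_calibration(name);K=np.array(c["intrinsics"]);R=cv2.Rodrigues(np.array(c["rvec"],float))[0];t=np.array(c["tvec"]).ravel()
    v,u=np.mgrid[:384,:512]; p=np.stack([u,v,np.ones_like(u)],-1)@np.linalg.inv(K).T*d[...,None]
    return (p-t)@R
E
python3 - <<'E'
from h import *
s=arm.observe();print({k:np.round(v,3) for k,v in s.items()})
for n in("top","side"):
    im,d=arm.get_image(n);np.savez(n+"0.npz",im=im,d=d);cv2.imwrite(f"pics/{n}0.png",cv2.resize(im[...,::-1],(768,576),interpolation=cv2.INTER_CUBIC))
    print(n,arm.get_calibration(n))
E
```

```text
{'clock': np.float64(0.0), 'joints': array([-1.314,  0.435,  0.025,  1.574, -0.012,  1.134, -0.075]), 'dq': array([-0.001, -0.001,  0.003,  0.001,  0.001, -0.001, -0.001]), 'joint_efforts': array([ 1.0000e-03, -6.6783e+01,  9.8500e-01, -3.1446e+01, -6.1000e-02,
        4.3000e-02,  0.0000e+00]), 'position': array([0.22 , 0.585, 0.291]), 'ee_rot': array([-5.620e-01, -3.091e+00,  3.000e-03]), 'force': array([-0.942, -0.415, -0.027]), 'ft_torque': array([ 0.04 , -0.001, -0.006]), 'width': np.float64(1.001)}
top {'intrinsics': array([[411.67401851,   0.        , 250.66198143],
       [  0.        , 411.67401851, 196.3522747 ],
       [  0.        ,   0.        ,   1.        ]]), 'rvec': array([ 2.19834646, -2.1733413 ,  0.07721273]), 'tvec': array([-0.00375515,  0.52914424,  1.28369052])}
side {'intrinsics': array([[357.2998701 ,   0.        , 263.535044  ],
       [  0.        , 357.2998701 , 189.89160374],
       [  0.        ,   0.        ,   1.        ]]), 'rvec': array([ 2.03474068, -0.55734132,  0.3260755 ]), 'tvec': array([-0.4517499 ,  0.21320406,  0.93222344])}
```

View pics/top0.png

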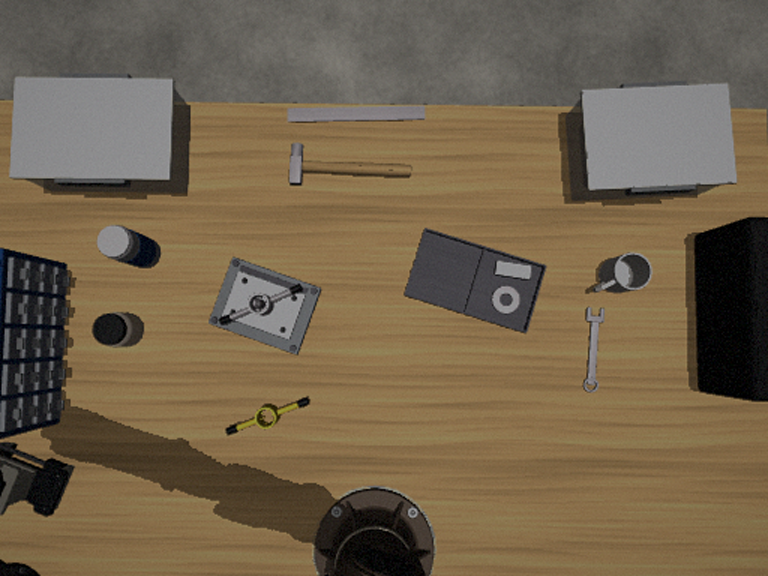

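View pics/side0.png

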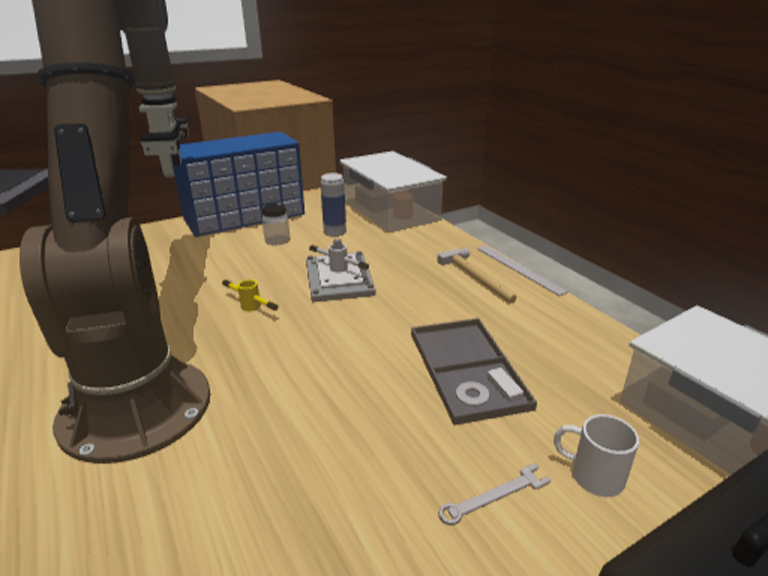

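The top view (shown at 1.5x) has the nut at about (261,302), with arm tips at (225,319) and (300,289). The empty bay is the left one, about (445,266). The yellow look-alike is at (266,416).

```bash
python3 - <<'E'
from h import *
z=np.load("top0.npz");d=z["d"];P=cloud("top",d)
print(d[201,174])
def med(m): 
    q=P[m];return np.round(np.median(q,0),4),m.sum()
v,u=np.mgrid[:384,:512]
near=(abs(u-174)<35)&(abs(v-201)<35)&(d>0)
print("stud top",med(near&(P[...,2]>.100)&(P[...,2]<.13)))
m=near&(P[...,2]>.075)&(P[...,2]<.100);print("sleeve top",med(m),P[m].min(0),P[m].max(0))
m=near&(P[...,2]>.052)&(P[...,2]<.075);q=P[m];c=q.mean(0);w,V=np.linalg.eigh(np.cov(q[:,:2].T));print("arms",c,len(q),V[:,1],np.arctan2(V[1,1],V[0,1]), np.ptp(q[:,:2]@V[:,1]))
m=near&(P[...,2]>.012)&(P[...,2]<.037);r=cv2.minAreaRect(P[m][:,:2].astype(np.float32));print("jig",r)
for n,(a,b) in dict(tipL=(225,319),tipR=(300,289),bay=(441,266),c1=(425,231),c2=(406,297),c3=(544,265),c4=(528,331),can=(118,241),jar=(110,328)).items():
    print(n,np.round(P[round(b/1.5),round(a/1.5)],4))
im=z["im"]
g=(im.max(-1)<95)&(P[...,0]>.3)&(P[...,2]<.03)&(u>265)&(u<368)&(v>148)&(v<225)&(im.max(-1).astype(int)-im.min(-1)<25)
r=cv2.minAreaRect(P[g][:,:2].astype(np.float32));print("tray",r,g.sum())
# top crop
A=im[165:240,135:215][...,::-1];cv2.imwrite("pics/c.png",cv2.resize(A,None,fx=7,fy=7,interpolation=cv2.INTER_CUBIC))
E
```

```text
1.216864
stud top (array([0.5032, 0.2349, 0.1078]), np.int64(25))
sleeve top (array([0.5044, 0.2363, 0.088 ]), np.int64(92)) [0.48356323 0.2168168  0.07536151] [0.52551572 0.25986056 0.09876187]
arms [0.50423114 0.23732512 0.06551062] 258 [-0.41024419  0.91197571] 1.9935181319880575 0.17927075298000306
jig ((0.5044069290161133, 0.23885074257850647), (0.2012198269367218, 0.15017400681972504), 71.1803207397461)
tipL [0.4717 0.3083 0.0632]
tipR [0.5344 0.1571 0.0643]
bay [ 0.5943 -0.1363  0.0018]
c1 [ 0.6655 -0.0991  0.0193]
c2 [ 0.5262 -0.0632 -0.0039]
c3 [ 0.5942 -0.3521  0.024 ]
c4 [ 0.4553 -0.3241 -0.0068]
can [0.6122 0.485  0.1721]
jar [0.4504 0.526  0.1003]
tray ((0.5632997155189514, -0.2059122920036316), (0.2700191140174866, 0.1507483422756195), 73.32762908935547) 3596
```

View pics/c.png

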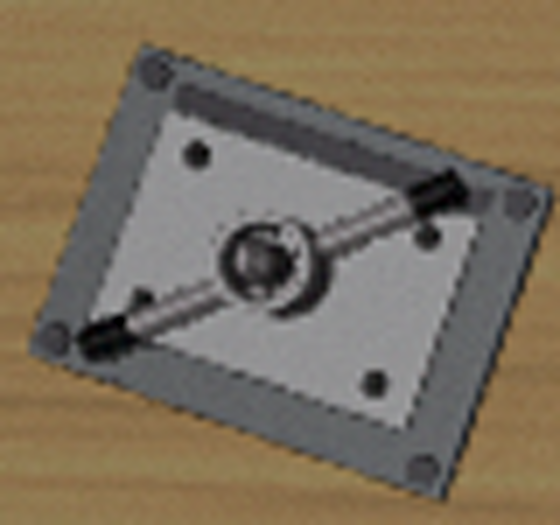

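The nut axis is at about (0.504, 0.237), with arm angles 114° and -66°. Sleeve top is 0.09 and stud top about 0.11, as expected. The tray fits 270x151 mm, which puts the bay centre at about (0.582, -0.143). I'll approach with closed fingers on the clockwise side of the left arm.

Emit:
carry_out --pt "29.7 -28.1 -5 0 0" --pt "29.7 -28.1 -5 0 0" --pt "29.7 -28.1 -5 0 0" --pt "29.7 -28.1 -5 0 0" --pt "29.7 -28.1 -5 0 0" --pt "29.7 -28.1 -5 0 0" --pt "29.7 -28.1 -5 0 0" --pt "29.7 -28.1 -5 0 0" --pt "29.7 -28.1 -5 0 0" --pt "29.7 -28.1 -5 0 0" --pt "29.7 -28.1 -5 0 0" --pt "29.7 -28.1 -5 0 0" --pt "29.7 -28.1 -9 0 0" --pt "29.7 -28.1 -13 0 0" --pt "29.7 -28.1 -16.9 0 0" --pt "29.7 -28.1 -16.9 0 0" --pt "29.7 -28.1 -16.9 0 0" --squeeze 20

```text
clock: 1.8
position: [0.5162, 0.3048, 0.1231]
ee_rot: [-0.559, -3.09, 0.003]
force: [0.5, 0.1, 0.9]
width: 0.004
```

```bash
cat > plan.py <<'E'
# usage: plan.py start_deg total_deg nrows  -> row shifts (cm) round the stud
import sys,json
from h import *
a,t,n=map(float,sys.argv[1:4]);n=int(n)
p=np.array(arm.observe()["position"]);C=np.array([.504,.237]);r=.068
cur=np.degrees(np.arctan2(p[1]-C[1],p[0]-C[0]))
print("now",p.round(4),"angle",cur.round(1),"radius",np.hypot(*(p[:2]-C)).round(4))
zf=float(sys.argv[4]) if len(sys.argv)>4 else p[2]+t/360*.008
rows=[]
for k in range(1,n+1):
    f=np.radians(a+t*k/n);q=C+r*np.array([np.cos(f),np.sin(f)])
    rows.append([round((q[0]-p[0])*100,1),round((q[1]-p[1])*100,1),round((zf-p[2])*100*k/n,1),0,0])
print(json.dumps(rows).replace(" ",""))
E
python3 plan.py 79 240 20; python3 -c "
from h import *
im,d=arm.get_image('side');cv2.imwrite('pics/s1.png',cv2.resize(im[110:230,130:290][...,::-1],None,fx=4,fy=4,interpolation=2))"
```

```text
now [0.5162 0.3048 0.1231] angle 79.8 radius 0.0689
[[-1.3,0.0,0.0,0,0],[-2.8,-0.2,0.1,0,0],[-4.1,-0.6,0.1,0,0],[-5.3,-1.3,0.1,0,0],[-6.4,-2.3,0.1,0,0],[-7.2,-3.5,0.2,0,0],[-7.7,-4.8,0.2,0,0],[-8.0,-6.2,0.2,0,0],[-8.0,-7.6,0.2,0,0],[-7.7,-9.0,0.3,0,0],[-7.0,-10.3,0.3,0,0],[-6.2,-11.4,0.3,0,0],[-5.1,-12.3,0.3,0,0],[-3.9,-13.0,0.4,0,0],[-2.5,-13.5,0.4,0,0],[-1.1,-13.6,0.4,0,0],[0.3,-13.4,0.5,0,0],[1.7,-12.9,0.5,0,0],[2.9,-12.2,0.5,0,0],[3.9,-11.2,0.5,0,0]]
```

View pics/s1.png

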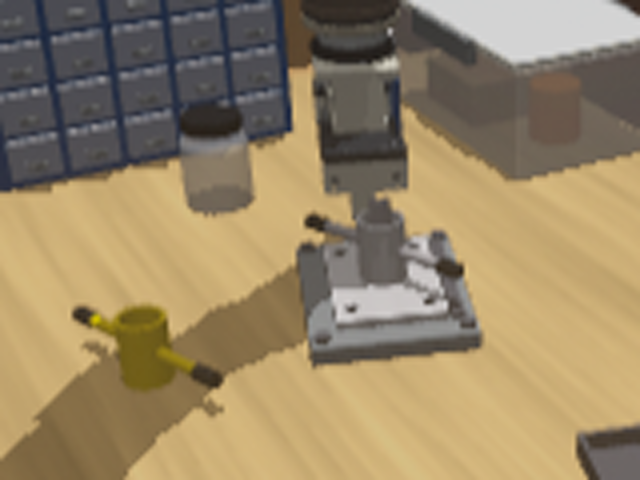

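The side view shows the closed finger standing behind the nut, level with the arms, on the clockwise side of the far arm. I'll push the first stretch.

Emit:
carry_out --pt "-1.3 0.0 0.0 0 0" --pt "-2.8 -0.2 0.1 0 0" --pt "-4.1 -0.6 0.1 0 0" --pt "-5.3 -1.3 0.1 0 0" --pt "-6.4 -2.3 0.1 0 0" --pt "-7.2 -3.5 0.2 0 0" --pt "-7.7 -4.8 0.2 0 0" --pt "-8.0 -6.2 0.2 0 0" --pt "-8.0 -7.6 0.2 0 0"

```text
clock: 2.75
position: [0.4373, 0.2285, 0.1271]
ee_rot: [0.559, 3.089, 0.002]
force: [0.4, 1.3, 0.6]
width: 0.006
```

```bash
cat > ang.py <<'E'
from h import *
im,d=arm.get_image("top");P=cloud("top",d)
r=np.hypot(P[...,0]-.504,P[...,1]-.237)
hsv=im.max(-1)
m=(r<.095)&(P[...,2]>.05)&(P[...,2]<.1)&(d>0)
print("arm cand",m.sum())
cv2.imwrite("pics/t_now.png",cv2.resize(im[155:250,120:230][...,::-1],None,fx=6,fy=6,interpolation=2))
im,d=arm.get_image("side");cv2.imwrite("pics/s_now.png",cv2.resize(im[110:230,130:290][...,::-1],None,fx=4,fy=4,interpolation=2))
E
python3 ang.py; python3 plan.py 187 240 20
```

```text
arm cand 266
now [0.4374 0.2264 0.1265] angle -170.9 radius 0.0675
[[0.2,-1.2,0.0,0,0],[0.8,-2.4,0.1,0,0],[1.7,-3.6,0.1,0,0],[2.8,-4.5,0.1,0,0],[4.0,-5.2,0.1,0,0],[5.4,-5.6,0.2,0,0],[6.8,-5.7,0.2,0,0],[8.2,-5.6,0.2,0,0],[9.5,-5.1,0.2,0,0],[10.8,-4.4,0.3,0,0],[11.8,-3.4,0.3,0,0],[12.6,-2.2,0.3,0,0],[13.2,-0.9,0.3,0,0],[13.4,0.5,0.4,0,0],[13.4,1.9,0.4,0,0],[13.1,3.3,0.4,0,0],[12.5,4.6,0.5,0,0],[11.6,5.7,0.5,0,0],[10.6,6.6,0.5,0,0],[9.3,7.3,0.5,0,0]]
```

View pics/s_now.png

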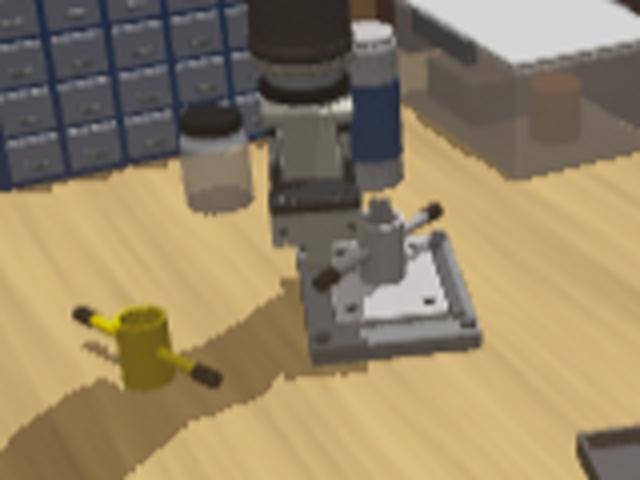

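The nut has turned to roughly 205–210° with negligible force. I'll continue.

Emit:
carry_out --pt "0.2 -1.2 0 0 0" --pt "0.8 -2.4 0 0 0" --pt "1.7 -3.6 0 0 0" --pt "2.8 -4.5 0 0 0" --pt "4.0 -5.2 0 0 0" --pt "5.4 -5.6 0.1 0 0" --pt "6.8 -5.7 0.1 0 0" --pt "8.2 -5.6 0.1 0 0" --pt "9.5 -5.1 0.1 0 0" --pt "10.8 -4.4 0.1 0 0" --pt "11.8 -3.4 0.2 0 0" --pt "12.6 -2.2 0.2 0 0" --pt "13.2 -0.9 0.2 0 0" --pt "13.4 0.5 0.2 0 0" --pt "13.4 1.9 0.2 0 0" --pt "13.1 3.3 0.3 0 0" --pt "12.5 4.6 0.3 0 0" --pt "11.6 5.7 0.3 0 0" --pt "10.6 6.6 0.3 0 0" --pt "9.3 7.3 0.3 0 0"

```text
clock: 4.85
position: [0.5295, 0.3003, 0.1296]
ee_rot: [0.564, 3.089, -0.001]
force: [0.9, -1.2, 0.4]
width: 0.008
```

```bash
python3 plan.py 67 240 20 0.135; python3 ang.py
```

```text
now [0.5295 0.3003 0.1296] angle 68.0 radius 0.0683
[[-1.3,0.3,0.0,0,0],[-2.7,0.5,0.1,0,0],[-4.1,0.3,0.1,0,0],[-5.4,-0.2,0.1,0,0],[-6.6,-0.9,0.1,0,0],[-7.7,-1.9,0.2,0,0],[-8.5,-3.0,0.2,0,0],[-9.1,-4.3,0.2,0,0],[-9.3,-5.7,0.2,0,0],[-9.3,-7.2,0.3,0,0],[-9.0,-8.5,0.3,0,0],[-8.4,-9.8,0.3,0,0],[-7.5,-11.0,0.4,0,0],[-6.5,-11.9,0.4,0,0],[-5.2,-12.6,0.4,0,0],[-3.9,-13.0,0.4,0,0],[-2.4,-13.1,0.5,0,0],[-1.0,-13.0,0.5,0,0],[0.3,-12.5,0.5,0,0],[1.5,-11.8,0.5,0,0]]
arm cand 146
```

View pics/s_now.png

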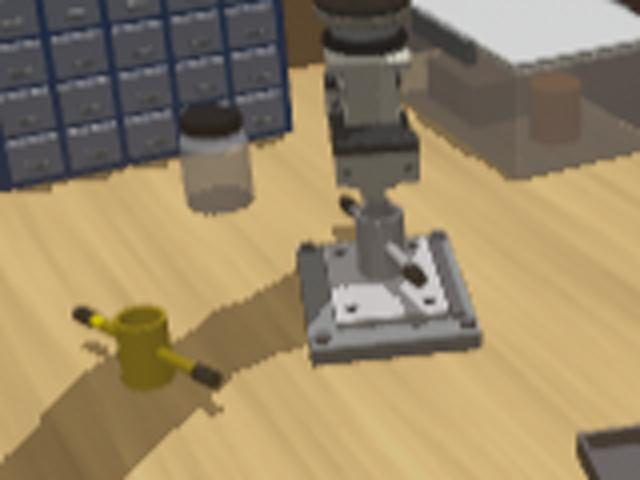

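The nut has done nearly one turn and has visibly risen. I'll carry on.

Emit:
carry_out --pt "-1.3 0.3 0 0 0" --pt "-2.7 0.5 0.1 0 0" --pt "-4.1 0.3 0.1 0 0" --pt "-5.4 -0.2 0.1 0 0" --pt "-6.6 -0.9 0.1 0 0" --pt "-7.7 -1.9 0.2 0 0" --pt "-8.5 -3.0 0.2 0 0" --pt "-9.1 -4.3 0.2 0 0" --pt "-9.3 -5.7 0.2 0 0" --pt "-9.3 -7.2 0.3 0 0" --pt "-9.0 -8.5 0.3 0 0" --pt "-8.4 -9.8 0.3 0 0" --pt "-7.5 -11.0 0.4 0 0" --pt "-6.5 -11.9 0.4 0 0" --pt "-5.2 -12.6 0.4 0 0" --pt "-3.9 -13.0 0.4 0 0" --pt "-2.4 -13.1 0.5 0 0" --pt "-1.0 -13.0 0.5 0 0" --pt "0.3 -12.5 0.5 0 0" --pt "1.5 -11.8 0.5 0 0"

```text
clock: 6.95
position: [0.5418, 0.1851, 0.1337]
ee_rot: [-0.556, -3.086, -0.0]
force: [-11.9, 8.5, 1.3]
width: 0.009
```

```bash
python3 plan.py 307 240 20 0.1405
```

```text
now [0.5418 0.1851 0.1337] angle -53.9 radius 0.0642
[[1.4,0.7,0.0,0,0],[2.2,1.9,0.1,0,0],[2.7,3.2,0.1,0,0],[3.0,4.6,0.1,0,0],[3.0,6.0,0.2,0,0],[2.7,7.4,0.2,0,0],[2.1,8.7,0.2,0,0],[1.2,9.8,0.3,0,0],[0.1,10.8,0.3,0,0],[-1.1,11.4,0.3,0,0],[-2.5,11.9,0.4,0,0],[-3.9,12.0,0.4,0,0],[-5.3,11.8,0.4,0,0],[-6.7,11.4,0.5,0,0],[-7.9,10.6,0.5,0,0],[-8.9,9.6,0.5,0,0],[-9.7,8.5,0.6,0,0],[-10.3,7.2,0.6,0,0],[-10.6,5.8,0.6,0,0],[-10.5,4.4,0.7,0,0]]
```

There is 15 N inward: the finger is hooking on the shoulder of the black arm end. I'll shift to a smaller radius (46 mm), on the bare arm.

```bash
sed -i 's/r=.068/r=.046/' plan.py; python3 plan.py 300 240 20 0.1395
```

```text
now [0.5418 0.1851 0.1337] angle -53.9 radius 0.0642
[[-0.7,1.8,0.0,0,0],[-0.1,2.5,0.1,0,0],[0.4,3.3,0.1,0,0],[0.7,4.2,0.1,0,0],[0.8,5.2,0.1,0,0],[0.7,6.1,0.2,0,0],[0.4,7.1,0.2,0,0],[-0.1,7.9,0.2,0,0],[-0.7,8.6,0.3,0,0],[-1.5,9.2,0.3,0,0],[-2.4,9.6,0.3,0,0],[-3.3,9.8,0.3,0,0],[-4.3,9.8,0.4,0,0],[-5.2,9.6,0.4,0,0],[-6.1,9.2,0.4,0,0],[-6.9,8.6,0.5,0,0],[-7.5,7.9,0.5,0,0],[-8.0,7.1,0.5,0,0],[-8.3,6.1,0.5,0,0],[-8.4,5.2,0.6,0,0]]
```

Emit:
carry_out --pt "-0.6 0.7 0 0 0" --pt "-1.1 1.4 0 0 0" --pt "-0.7 1.8 0 0 0" --pt "-0.1 2.5 0.1 0 0" --pt "0.4 3.3 0.1 0 0" --pt "0.7 4.2 0.1 0 0" --pt "0.8 5.2 0.1 0 0" --pt "0.7 6.1 0.2 0 0" --pt "0.4 7.1 0.2 0 0" --pt "-0.1 7.9 0.2 0 0" --pt "-0.7 8.6 0.3 0 0"

```text
clock: 8.05
position: [0.5341, 0.2721, 0.1366]
ee_rot: [-0.555, -3.086, -0.0]
force: [0.4, -0.6, 0.6]
width: 0.007
```

```bash
python3 ang.py;python3 plan.py 48 240 20 0.1415
```

```text
arm cand 86
now [0.5334 0.2729 0.1368] angle 50.8 radius 0.0464
[[-0.6,0.4,0.0,0,0],[-1.5,0.8,0.0,0,0],[-2.5,1.0,0.1,0,0],[-3.4,1.0,0.1,0,0],[-4.4,0.8,0.1,0,0],[-5.2,0.4,0.1,0,0],[-6.0,-0.2,0.2,0,0],[-6.7,-0.9,0.2,0,0],[-7.1,-1.7,0.2,0,0],[-7.4,-2.6,0.2,0,0],[-7.5,-3.6,0.3,0,0],[-7.4,-4.6,0.3,0,0],[-7.1,-5.5,0.3,0,0],[-6.7,-6.3,0.3,0,0],[-6.0,-7.0,0.4,0,0],[-5.2,-7.6,0.4,0,0],[-4.4,-8.0,0.4,0,0],[-3.4,-8.2,0.4,0,0],[-2.5,-8.2,0.4,0,0],[-1.5,-8.0,0.5,0,0]]
```

View pics/s_now.png

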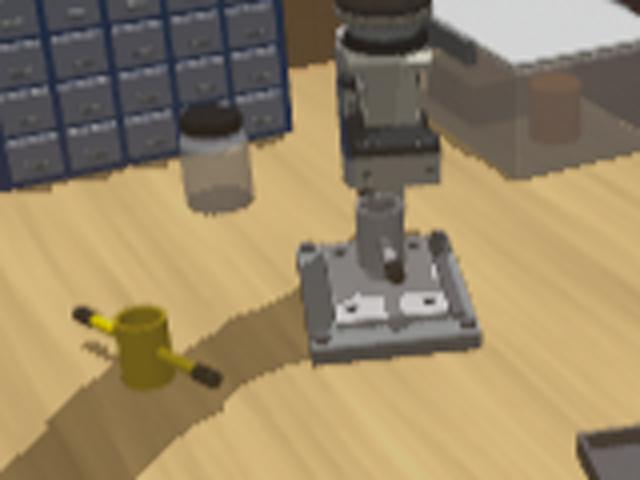

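That's about 1.9 turns with low force, and the nut is nearly level with the stud top. I'll continue.

Emit:
carry_out --pt "-0.6 0.4 0 0 0" --pt "-1.5 0.8 0 0 0" --pt "-2.5 1.0 0.1 0 0" --pt "-3.4 1.0 0.1 0 0" --pt "-4.4 0.8 0.1 0 0" --pt "-5.2 0.4 0.1 0 0" --pt "-6.0 -0.2 0.2 0 0" --pt "-6.7 -0.9 0.2 0 0" --pt "-7.1 -1.7 0.2 0 0" --pt "-7.4 -2.6 0.2 0 0" --pt "-7.5 -3.6 0.3 0 0" --pt "-7.4 -4.6 0.3 0 0" --pt "-7.1 -5.5 0.3 0 0" --pt "-6.7 -6.3 0.3 0 0" --pt "-6.0 -7.0 0.4 0 0" --pt "-5.2 -7.6 0.4 0 0" --pt "-4.4 -8.0 0.4 0 0" --pt "-3.4 -8.2 0.4 0 0" --pt "-2.5 -8.2 0.4 0 0" --pt "-1.5 -8.0 0.5 0 0"

```text
clock: 10.15
position: [0.5191, 0.1928, 0.1416]
ee_rot: [-0.553, -3.086, -0.001]
force: [-0.7, -0.5, -0.0]
width: -0.0
```

```bash
python3 plan.py 290 240 20 0.146
```

```text
now [0.5191 0.1928 0.1416] angle -71.1 radius 0.0467
[[0.9,0.5,0.0,0,0],[1.7,1.1,0.0,0,0],[2.3,1.8,0.1,0,0],[2.8,2.7,0.1,0,0],[3.0,3.6,0.1,0,0],[3.1,4.6,0.1,0,0],[3.0,5.5,0.2,0,0],[2.6,6.4,0.2,0,0],[2.1,7.2,0.2,0,0],[1.4,7.9,0.2,0,0],[0.7,8.5,0.2,0,0],[-0.2,8.8,0.3,0,0],[-1.2,9.0,0.3,0,0],[-2.1,9.0,0.3,0,0],[-3.1,8.7,0.3,0,0],[-3.9,8.3,0.3,0,0],[-4.7,7.7,0.4,0,0],[-5.3,7.0,0.4,0,0],[-5.8,6.1,0.4,0,0],[-6.0,5.2,0.4,0,0]]
```

Emit:
carry_out --pt "0.9 0.5 0 0 0" --pt "1.7 1.1 0 0 0" --pt "2.3 1.8 0.1 0 0" --pt "2.8 2.7 0.1 0 0" --pt "3.0 3.6 0.1 0 0" --pt "3.1 4.6 0.1 0 0" --pt "3.0 5.5 0.2 0 0" --pt "2.6 6.4 0.2 0 0" --pt "2.1 7.2 0.2 0 0" --pt "1.4 7.9 0.2 0 0" --pt "0.7 8.5 0.2 0 0" --pt "-0.2 8.8 0.3 0 0" --pt "-1.2 9.0 0.3 0 0" --pt "-2.1 9.0 0.3 0 0" --pt "-3.1 8.7 0.3 0 0" --pt "-3.9 8.3 0.3 0 0" --pt "-4.7 7.7 0.4 0 0" --pt "-5.3 7.0 0.4 0 0" --pt "-5.8 6.1 0.4 0 0"

```text
clock: 12.05
position: [0.4609, 0.2536, 0.1459]
ee_rot: [-0.552, -3.087, -0.002]
force: [1.3, 0.7, 1.1]
width: 0.01
```

```bash
python3 ang.py; python3 plan.py 158 80 7 0.147
```

```text
arm cand 179
now [0.4603 0.2519 0.1456] angle 161.2 radius 0.0462
[[-0.2,-0.6,0.0,0,0],[-0.2,-1.6,0.0,0,0],[-0.1,-2.5,0.1,0,0],[0.2,-3.3,0.1,0,0],[0.6,-4.1,0.1,0,0],[1.2,-4.8,0.1,0,0],[1.9,-5.4,0.1,0,0]]
```

View pics/s_now.png

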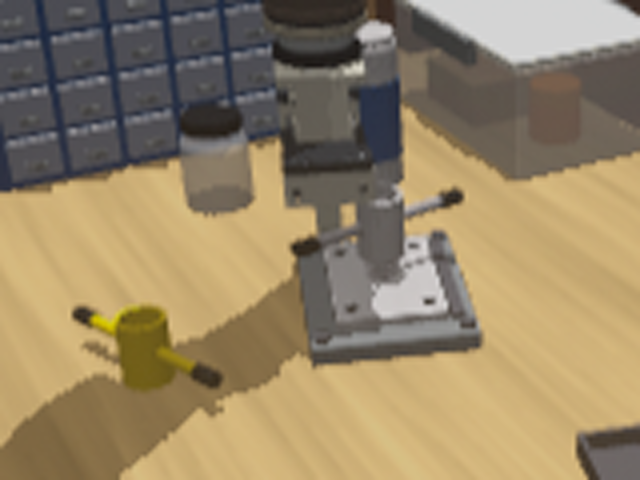

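About 3.2 turns. I'll push ~75° more, then back off and rise.

Emit:
carry_out --pt "-0.2 -0.6 0 0 0" --pt "-0.2 -1.6 0 0 0" --pt "-0.1 -2.5 0.1 0 0" --pt "0.2 -3.3 0.1 0 0" --pt "0.6 -4.1 0.1 0 0" --pt "1.2 -4.8 0.1 0 0" --pt "1.2 -4.8 0.1 0 0" --pt "0.4 -4.4 0.1 0 0" --pt "-1 -4 0.1 0 0" --pt "-1 -4 5 0 0" --pt "-1 -4 8 0 0" --pt "-1 -4 10 0 5" --pt "-1 -4 10 0 9"

```text
clock: 13.45
position: [0.45, 0.2135, 0.2481]
ee_rot: [-0.552, -3.088, -0.004]
force: [-0.3, 0.4, 0.8]
width: 0.131
```

```bash
cat > look.py <<'E'
from h import *
import sys
s=arm.observe();print(np.round(s["position"],4),np.round(s["ee_rot"],3),np.round(s["joints"],2),np.round(s["force"],1),s["clock"])
for n in("top","side"):
    im,d=arm.get_image(n);np.savez(n+"1.npz",im=im,d=d)
    P=cloud(n,d);r=np.hypot(P[...,0]-.504,P[...,1]-.237)
    for lo,hi in((.045,.105),(.105,.14)):
        m=(r<.1)&(P[...,2]>lo)&(P[...,2]<hi);q=P[m]
        if len(q)<20: continue
        w,V=np.linalg.eigh(np.cov(q[:,:2].T));print(n,lo,len(q),"med",np.median(q,0).round(4),"min",q.min(0).round(3),"max",q.max(0).round(3),"ang",np.degrees(np.arctan2(V[1,1],V[0,1])).round(1),"len",np.ptp(q[:,:2]@V[:,1]).round(3))
    b=(slice(155,250),slice(120,230)) if n=="top" else (slice(110,230),slice(130,290))
    cv2.imwrite(f"pics/{n}_{sys.argv[1]}.png",cv2.resize(im[b][...,::-1],None,fx=5,fy=5,interpolation=2))
E
python3 look.py a
```

```text
[0.45   0.2135 0.2481] [-0.552 -3.088 -0.004] [-0.65  0.27  0.13  1.94 -0.05  0.93  0.72] [-0.3  0.4  0.8] 13.45
top 0.045 195 med [0.4958 0.2127 0.0931] min [0.475 0.15  0.048] max [0.524 0.268 0.105] ang 71.3 len 0.122
top 0.105 62 med [0.5095 0.2326 0.1135] min [0.486 0.218 0.106] max [0.524 0.26  0.119] ang 53.1 len 0.042
side 0.045 176 med [0.4893 0.2196 0.0903] min [0.474 0.147 0.045] max [0.527 0.32  0.105] ang 77.4 len 0.178
side 0.105 77 med [0.5007 0.232  0.1114] min [0.48  0.211 0.105] max [0.523 0.26  0.12 ] ang 68.0 len 0.048
```

View pics/side_a.png

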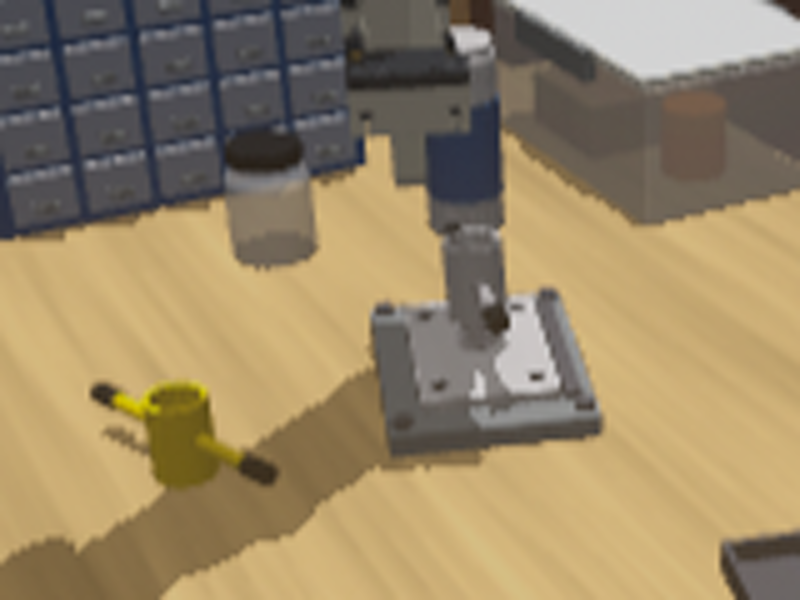

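The nut has risen about 27 mm (sleeve top about 0.117) and is free-standing, with arms at about 77° (3.4 turns). I'll turn the jaws across the arms and descend over the sleeve.

Emit:
carry_out --pt "5.4 2.4 0 -0.72 9.18" --pt "5.4 2.4 0 -1.44 9.18" --pt "5.4 2.4 0 -1.44 9.18" --pt "5.4 2.4 0 -1.44 9.18" --pt "5.4 2.4 0 -1.44 9.18" --pt "5.4 2.4 0 -1.44 9.18" --pt "5.4 2.4 0 -1.44 9.18" --pt "5.4 2.4 0 -1.44 9.18" --pt "5.4 2.4 0 -1.44 9.18" --pt "5.4 2.4 0 -1.44 9.18" --pt "5.4 2.4 0 -1.44 9.18" --pt "5.4 2.4 0 -1.44 9.18" --pt "5.4 2.4 0 -1.44 9.18"

```text
clock: 14.85
position: [0.5026, 0.2367, 0.2448]
ee_rot: [-2.448, -1.959, -0.006]
force: [0.1, 0.3, -0.5]
width: 0.998
```

```bash
python3 - <<'E'
from h import *
s=arm.observe();print(np.round(s["position"],4),np.round(s["ee_rot"],3),np.round(s["joints"],2),s["width"],s["clock"])
im,d=arm.get_image("wrist");np.savez("w.npz",im=im,d=d)
c=arm.get_calibration("wrist");print(c)
T=np.array(c["tool_from_camera"]);f=c["intrinsics"][0][0];cx,cy=c["intrinsics"][0][2],c["intrinsics"][1][2]
R=cv2.Rodrigues(np.array(s["ee_rot"],float))[0];p=np.array(s["position"])
# project predicted axis points & tips
def proj(w):
    t=R.T@(np.array(w)-p);q=np.linalg.inv(T)@np.r_[t,1];q=q[:3];th=np.arctan2(np.hypot(q[0],q[1]),q[2]);ph=np.arctan2(q[1],q[0]);return cx+f*th*np.cos(ph),cy+f*th*np.sin(ph)
u=im[...,::-1].copy()
a=np.radians(np.arange(0,360,6))
for x,y in zip(np.cos(a),np.sin(a)):
    q=proj([.504+.022*x,.237+.022*y,.117]);cv2.circle(u,(round(q[0]),round(q[1])),1,(0,0,255),-1)
cv2.imwrite("pics/w.png",cv2.resize(u,(768,576)))
E
```

```text
[0.5026 0.2367 0.2448] [-2.448 -1.959 -0.006] [-0.88  0.38  0.47  1.84 -0.21  0.97 -0.54] 0.9984760412199473 14.85
{'intrinsics': array([[297.31863964,   0.        , 253.18670495],
       [  0.        , 297.31863964, 193.1499536 ],
       [  0.        ,   0.        ,   1.        ]]), 'tool_from_camera': array([[ 6.93531880e-05, -9.54695002e-01, -2.97586035e-01,
         8.11254174e-02],
       [ 9.99999754e-01, -1.41324373e-04,  6.86439614e-04,
         6.39904178e-04],
       [-6.97396628e-04, -2.97586010e-01,  9.54694758e-01,
        -9.21794576e-02],
       [ 0.00000000e+00,  0.00000000e+00,  0.00000000e+00,
         1.00000000e+00]])}
```

View pics/w.png

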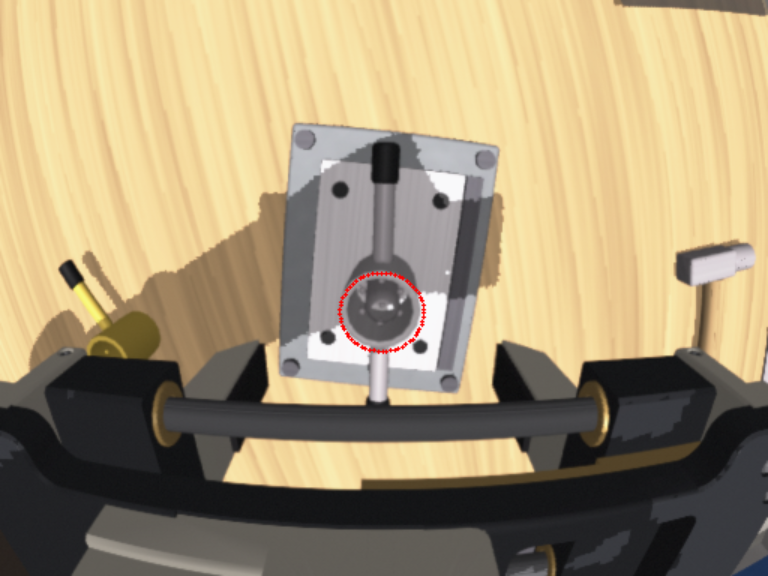

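The predicted rim circle (centre ≈ (382,312)) coincides with the sleeve rim, and the jaws straddle it across the arms. I'll descend and close softly.

Emit:
carry_out --pt "0.1 0 -3 0 9.18" --pt "0.1 0 -6 0 9.18" --pt "0.1 0 -8 0 9.18" --pt "0.1 0 -9.7 0 9.18" --pt "0.1 0 -9.7 0 9.18" --pt "0.1 0 -9.7 0 4" --pt "0.1 0 -9.7 0 4" --pt "0.1 0 -9.7 0 4" --pt "0.1 0 -9.7 0 4" --pt "0.1 0 -9.7 0 4" --pt "0.1 0 -9.7 0 4" --pt "0.1 0 -9.7 0 4" --pt "0.1 0 -9.7 0 4" --pt "0.1 0 -9.7 0 4" --squeeze 8

```text
clock: 16.3
position: [0.5036, 0.2367, 0.148]
ee_rot: [-2.448, -1.958, -0.006]
force: [-1.8, 0.4, 2.7]
width: 0.482
```

It's gripped at 44 mm with ~2 N lateral force. I'll firm up and lift slowly, reading the force.

Emit:
carry_out --pt "0 0 0 0 3.5" --pt "0 0 0 0 3.5" --pt "0 0 0 0 3.5" --pt "0 0 0.3 0 3.5" --pt "0 0 0.6 0 3.5" --pt "0 0 1.0 0 3.5" --squeeze 25

```text
clock: 16.9
position: [0.5034, 0.2366, 0.158]
ee_rot: [-2.448, -1.958, -0.005]
force: [0.1, 0.6, -4.1]
width: 0.48
```

Force now is just the nut's weight (~4 N), so the nut is free. I'll lift clear.

Emit:
carry_out --pt "0 0 1 0 3.5" --pt "0 0 2 0 3.5" --pt "0 0 3 0 3.5" --pt "0 0 4 0 3.5" --pt "0 0 5 0 3.5" --pt "0 0 6.5 0 3.5" --pt "0 0 8 0 3.5" --pt "0 0 9.5 0 3.5" --pt "0 0 9.5 0 3.5" --pt "0 0 9.5 0 3.5" --pt "0 0 9.5 0 3.5"

```text
clock: 18.0
position: [0.503, 0.2364, 0.2523]
ee_rot: [-2.448, -1.958, -0.003]
force: [1.2, 0.3, -3.2]
width: 0.477
```

```bash
python3 look.py b; python3 - <<'E'
from h import *
P=cloud("side",np.load("side1.npz")["d"])
r=np.hypot(P[...,0]-.5035,P[...,1]-.2366)
m=(r>.03)&(r<.098)&(P[...,2]>.15)&(P[...,2]<.25);q=P[m];print(len(q),q.min(0) if len(q) else 0)
E
```

```text
[0.503  0.2364 0.2523] [-2.448 -1.958 -0.003] [-0.88  0.38  0.47  1.83 -0.21  0.99 -0.54] [ 1.2  0.3 -3.2] 18.0
side 0.045 102 med [0.4998 0.2299 0.0691] min [0.488 0.221 0.045] max [0.52  0.247 0.105] ang 161.7 len 0.03
157 [0.45174489 0.14761328 0.18979474]
```

View pics/side_b.png

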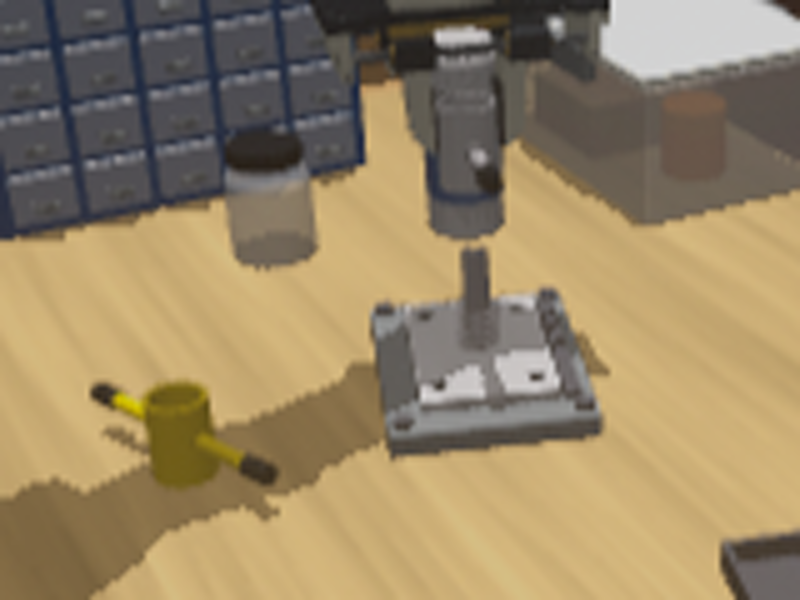

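The nut is held upright above the bare stud. I'll carry it to over the bay.

Emit:
carry_out --pt "1 -4 0 0 3.5" --pt "2 -8 0 0 3.5" --pt "2.9 -12 0 0 3.5" --pt "3.8 -16 0 0 3.5" --pt "4.6 -20 0 0 3.5" --pt "5.5 -24 0 0 3.5" --pt "6.4 -28 0 0 3.5" --pt "7.1 -32 0 0 3.5" --pt "7.6 -35.5 0 0 3.5" --pt "7.9 -37.9 0 0 3.5" --pt "7.9 -37.9 0 0 3.5" --pt "7.9 -37.9 -4 0 3.5" --pt "7.9 -37.9 -8 0 3.5" --pt "7.9 -37.9 -11 0 3.5" --pt "7.9 -37.9 -13 0 3.5" --pt "7.9 -37.9 -13.5 0 3.5" --pt "7.9 -37.9 -13.5 0 3.5" --pt "7.9 -37.9 -13.5 0 3.5"

```text
clock: 19.9
position: [0.5827, -0.1425, 0.1182]
ee_rot: [-2.449, -1.959, -0.004]
force: [1.1, 0.3, -3.8]
width: 0.476
```

```bash
python3 - <<'E'
from h import *
im,d=arm.get_image("side");cv2.imwrite("pics/s_tray.png",cv2.resize(im[150:300,230:400][...,::-1],None,fx=4,fy=4,interpolation=2))
E
```

```text
(no output)
```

View pics/s_tray.png

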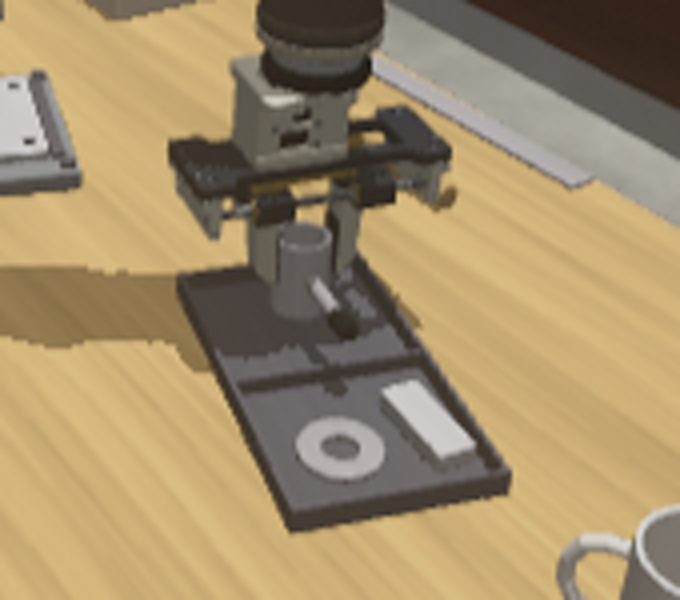

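The nut is upright over the middle of the empty bay. I'll lower it slowly until it touches.

Emit:
carry_out --pt "0 0 -0.5 0 3.5" --pt "0 0 -1 0 3.5" --pt "0 0 -1.4 0 3.5" --pt "0 0 -1.7 0 3.5" --pt "0 0 -1.9 0 3.5" --pt "0 0 -2.0 0 3.5" --pt "0 0 -2.1 0 3.5" --pt "0 0 -2.1 0 3.5"

```text
clock: 20.75
position: [0.5828, -0.1428, 0.0976]
ee_rot: [-2.449, -1.959, -0.005]
force: [-1.7, 0.3, -1.8]
width: 0.479
```

Emit:
carry_out --pt "0 0 -0.1 0 3.5" --pt "0 0 -0.2 0 3.5" --pt "0 0 -0.2 0 3.5"

```text
clock: 21.05
position: [0.5828, -0.1435, 0.097]
ee_rot: [-2.45, -1.958, -0.006]
force: [-5.6, -1.3, 13.3]
width: 0.476
```

It's on the floor (13 N up). I'll ease off 1 mm, open and retreat.

Emit:
carry_out --pt "0 0 0.1 0 3.5" --pt "0 0 0.1 0 5" --pt "0 0 0.1 0 6.5" --pt "0 0 0.1 0 8" --pt "0 0 0.1 0 9" --pt "0 0 0.1 0 9" --pt "0 0 0.1 0 9" --pt "0 0 2 0 9" --pt "0 0 5 0 9" --pt "0 0 9 0 9" --pt "0 0 13 0 9" --pt "0 0 17 0 9" --pt "0 0 17 0 9" --pt "0 0 17 0 9" --pt "0 0 17 0 9"

```text
clock: 22.55
position: [0.5822, -0.1432, 0.2659]
ee_rot: [-2.449, -1.958, -0.004]
force: [0.8, 0.1, 0.4]
width: 0.985
```

```bash
python3 - <<'E'
from h import *
im,d=arm.get_image("side");P=cloud("side",d)
r=np.hypot(P[...,0]-.583,P[...,1]+.143)
for lo,hi in((.057,.075),(.03,.0485)):
    m=(r<.1)&(P[...,2]>lo)&(P[...,2]<hi);q=P[m];print(len(q),np.median(q,0).round(4),q.min(0).round(3),q.max(0).round(3))
print(arm.observe()["clock"],arm.observe()["width"])
cv2.imwrite("pics/s_end.png",cv2.resize(im[150:300,230:400][...,::-1],None,fx=4,fy=4,interpolation=2))
E
```

```text
86 [ 0.5795 -0.1481  0.0621] [ 0.559 -0.167  0.057] [ 0.603 -0.123  0.066]
209 [ 0.5688 -0.1642  0.041 ] [ 0.552 -0.233  0.03 ] [ 0.607 -0.055  0.048]
22.6 0.9860225048898654
```

The depth check shows the sleeve top at about 0.064, the axis at about (0.581, -0.145), and the gripper empty and clear.

```bash
python3 -c "
from cell import arm
print(arm.sign_off())"
```

```text
the job is handed in; nothing more can be done
None
```

The crossbar nut is off the stud and standing in the empty bay of the parts tray. I handed the job in at about 22.6 s of the 67 s allowed, and the sign-off gives no verdict.

**Unscrewing:** I pushed the nut's arm round anticlockwise with closed fingers for about 3.4 turns, and the nut rose about 27 mm. At one point the finger caught on the shoulder of the black arm end and the wrist read about 15 N. I moved in to a smaller radius, and the force was about 1–2 N at every later stop during the pushing.

**Lifting:** I gripped the sleeve across its arms at 25 N. Once it was 10 mm up, the wrist felt only about 4 N, roughly the nut's weight, so the thread had let go.

**Setting down:** The nut touched the bay floor at about 13 N. I eased off 1 mm, opened the fingers and withdrew about 170 mm upwards.

**Last checks:**
- **Height:** camera depth put the sleeve top at about 0.064–0.066 m, which matches the nut standing upright on the floor.
- **Position:** its axis is within a few millimetres of the measured bay centre.
- **Gripper:** it was open and clear, with wrist force about 1 N.
- **Not seen:** the final picture would not display because the limit of 12 was reached, so the end state rests on the depth numbers. I also did not re-measure the other things on the bench; I saw no contact with any of them.

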